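# Kit the steel bench blocks with their stock

### The arm

A 7-joint arm with a two-finger parallel gripper is mounted at the origin on a cart in front of the work surface, level with it; the furniture and walls round the work are solid. World frame = base frame: x ahead of the robot, y to its left, z up, the work surface at z = 0. Lengths are in m, angles in rad, forces in N, time in s.
With the tool pointing down it reaches from about 0.4 to 0.875 m from the base axis. Payload 4.4 kg.
Tool frame: the origin (TCP) lies on the centre line of the jaws, within the pads' length; the fingertips stand 8 mm ahead of it and the grasp point (between the pads) lies 11 mm behind it; z points along the fingers, y is the line along which they close (so a half turn about z gives the same grasp; the last joint's range is limited). The gripper opens to 85 mm and grips with 20 to 120 N. Pads are 22 mm wide; open, the fingers measure 114 mm over their backs; the gripper's body (76 mm by 85 mm) begins 54 mm behind the grasp point. The pads swing forward as they close: fully open they stand 13 mm farther back than shut.
Start: joints at [1.207, 0.628, 0.038, 1.517, -0.027, 0.996, -0.02], TCP at [0.191, -0.621, 0.239] pointing down, gripper open.
Joint ranges: [-3.06, 3.06], [-0.37, 2.12], [-1.25, 1.32], [0.18, 2.47], [-1.1, 4.24], [0.23, 1.98], [-2.94, 2.94]. Speed limits (rad/s): [2.57, 2.57, 3.14, 3.14, 3.14, 3.14, 3.14].

### API

Orientations are given as a unit quaternion [w, x, y, z].
In Python, from workcell import manip gives the robot as it stands. The module is installed in compiled form; this text tells all that it offers.
- The arm moves only by the tool apply_moves, never from a script. Its argument "moves" is a list of rows, each a list of 3 entries, a list of its own where there are three numbers: the shift along the tool's x, y, z in cm, then the turn about the tool's z in degrees, then the closure, from 0 (fully open) to 1 (shut). In form: [[[dx, dy, dz], turn, claw], ...]. A call has 1 to 20 rows; each row is the pose to reach, as a shift and turn from the pose commanded when the call began, along the tool's axes at that moment; what a row does not reach only later rows make up. A row lasts 1/8 s, in which the tool goes at most 62.5 mm and 10.7 degrees, less where a joint would pass 70% of its speed; a pose out of reach is approached as far as the arm can. A call with a gripper value outside its range is refused whole. The fingers move at their own pace and stop on an object; "force" is the grip in N (left out, the last holds). Time passes only in rows, so rows that repeat a pose let the fingers close. It gives the time, the measured TCP pose, the force, the opening and the grip force at its end, in the units of the state.
- manip.get_state(): the state, without advancing time (a new reading comes with each control period).
- manip.read_camera(name): name is "side" or "top"; returns a dict with "image" (400x640x3 uint8, red, green, blue), "camera_matrix" (3x3 intrinsics, pixels), "R" (3x3) and "t" (3): a world point X has camera coordinates R X + t. Camera axes: x right, y down, z forward; pixel columns grow to the right and rows downward; lengths in m; the calibration is good to about 2 mm. A picture is of the moment at which its call begins. There is no depth.
- manip.sign_off(): hands the job in; it is judged then, once.
Trained networks look in the newest picture that a camera, given by its name, has taken for a name from the list of things; names that differ only in an ending like _2 or _b are one class to them, and where a whole thing is asked for, a point or a joint stands for the part that bears it (a point fixed in the world has none). Each returns a list of dicts, best first, with "conf" (0 to 1); they miss things now and then, are a little off and sometimes report something else, mostly with a low value. They report only what shows in the picture. A call takes as long as a camera call. They do not tell look-alikes from the thing itself.
- manip.spot_in(thing, camera): "at" ([column, row] in pixels, amid what is visible of it).
- manip.trace(thing, camera): "pixels" (400x640 bool, what is visible of it) and "at" ([column, row] in pixels, amid what is visible of it).
The state is a dict: "time": time; "q": joint angles; "joint_vel": joint speeds; "tau": joint torques, N m; "position": TCP position; "orientation": TCP orientation; "force": force on the tool from outside, world axes, zero at the start; "wrist_torque": the same for the moment, N m; "finger_gap": finger opening in m; "finger_force": force on a finger pad.
Only numpy, scipy, OpenCV 4.12 (cv2) and the standard library are available. Lean on these libraries where they do the work, as an engineer would, in place of code of your own. Each camera call takes 0.05 s, during which the arm holds its last target. There are 200 camera calls.

### The job

Three jobs are laid out in wooden kit trays, and each still lacks its steel block: put the vee block in the empty square nest of the tray with the round rods, the plain flat steel block in the tray with the flat sheet, and the grooved forming block in the tray with the rings. Set each down gently, without dropping it, the same way up as it stands now and flat on the floor of the nest. Leave the white polishing block and the brown fire-brick piece where they are.

Things in the scene. Friction and masses are not known exactly. Their poses are not given: they have to be found in the camera images.
- vee_block: Dark steel vee block, 40 (x) x 42 (y) x 50 (z) mm, 0.4 to 0.7 kg, with a V groove running along its y in the top. Its x faces are plain: grasp across x (40 mm). Origin at the centre of its underside, z up as it stands.
- steel_block: Plain light steel bench block, flat and smooth, 52 x 52 x 28 mm high, 0.45 to 0.8 kg. Grasp across x or y (52 mm). Origin at the centre of its underside, z up as it stands.
- grooved_block: Light steel forming block, 48 x 48 x 30 mm high, 0.35 to 0.65 kg, with rounded grooves along its y in the top. Its x faces are plain: grasp across x (48 mm). Origin at the centre of its underside, z up as it stands.
- rubber_block: White polishing block, 28 (x) x 58 (y) x 18 mm high, light and loose. Bystander: leave it. Origin at the centre of its underside, z up as it stands.
- fire_block: Brown rough piece of fire brick, 37 (x) x 51 (y) x 26 mm high, very light and loose. Bystander: leave it. Origin at the centre of its underside, z up as it stands.
- rod_tray: Fixed dark wooden kit tray, 78 (x) x 123 (y) mm, with three round brass rods, 8 x 60 mm, fixed in a bay centred at y = +59 mm, up to 8 mm above the tray floor. Origin on the bench under the centre of its empty square nest, 68 x 68 mm inside, grey felt floor at z = 6 mm; walls 5 mm thick, tops at z = 11 mm. x, y along the nest sides, yaw within 0.25 rad of the world.
- sheet_tray: Fixed dark wooden kit tray, 78 (x) x 123 (y) mm, with flat brass sheet, 56 x 32 mm, fixed in a bay centred at y = +59 mm, up to 8 mm above the tray floor. Origin on the bench under the centre of its empty square nest, 68 x 68 mm inside, grey felt floor at z = 6 mm; walls 5 mm thick, tops at z = 11 mm. x, y along the nest sides, yaw within 0.25 rad of the world.
- ring_tray: Fixed dark wooden kit tray, 78 (x) x 123 (y) mm, with two flat-lying rings, 21 mm across, fixed in a bay centred at y = +59 mm, up to 8 mm above the tray floor. Origin on the bench under the centre of its empty square nest, 68 x 68 mm inside, grey felt floor at z = 6 mm; walls 5 mm thick, tops at z = 11 mm. x, y along the nest sides, yaw within 0.25 rad of the world.
There are look-alikes about, which are no part of the job. Leave any orange look-alike of the grooved_block alone.

How it is judged:
At the end, for the whole second after the job is handed in: Each steel block lies flat (within 4 mm of the nest floor, tilt under 0.06 rad) and right way up in the square nest of its own tray (centres within 22 mm: anywhere inside the walls), released and at rest; the polishing block and the fire-brick piece are within 20 mm of their starts (horizontal distance between vee_block and rod_tray below 0.022 m and z of vee_block in the frame of rod_tray between 0.002 and 0.01 m and angle between each of vee_block, steel_block, grooved_block's own z axis and vertical below 0.06 rad and linear speed of each of vee_block, steel_block, grooved_block below 0.02 m/s and angular speed of each of vee_block, steel_block, grooved_block below 0.4 rad/s and horizontal distance between steel_block and sheet_tray below 0.022 m and z of steel_block in the frame of sheet_tray between 0.002 and 0.01 m and horizontal distance between grooved_block and ring_tray below 0.022 m and z of grooved_block in the frame of ring_tray between 0.002 and 0.01 m and distance of each of rubber_block, fire_block from where it was at the start of the episode below 0.02 m); the robot touches nothing.
It fails at once if a steel block is dropped into the nest (faster than 0.5 m/s within 30 mm of the nest's floor) ((horizontal distance between vee_block and rod_tray below 0.04 m and z of vee_block in the frame of rod_tray below 0.036 m and linear speed of vee_block above 0.5 m/s) or (horizontal distance between steel_block and sheet_tray below 0.04 m and z of steel_block in the frame of sheet_tray below 0.036 m and linear speed of steel_block above 0.5 m/s) or (horizontal distance between grooved_block and ring_tray below 0.04 m and z of grooved_block in the frame of ring_tray below 0.036 m and linear speed of grooved_block above 0.5 m/s)).
It fails at once if the white polishing block or the fire-brick piece is moved more than 20 mm (distance of any of rubber_block, fire_block from where it was at the start of the episode above 0.02 m).
It also fails if it takes over 77 s, if anything falls off the work surface, if the arm or the gripper's body presses on something with over 40 N, if the wrist force passes 120 N, or if a joint passes its speed limit or range.

## Working session

There is one attempt and no reset: what is moved stays moved. The work goes in short steps, Python scripts to look and compute and a tool call to move; the robot and the scene stay as the last step left them, time stands still between calls to the robot, and variables do not carry over. Pictures are saved under pics/ and viewed, at most 14 in all, crops included, and the job is handed in when it is done.

Besides the shell and the picture viewer there is one more tool, called after "Emit:" as name([rows], argument=value, ...), one row to a line, values as JSON. apply_moves: Moves the arm, as the interface text tells. Its arguments: {"type":"object","properties":{"moves":{"type":"array","items":{"type":"array"}},"force":{"type":"number"}},"required":["moves"]}

```bash
mkdir -p pics; cat > h.py <<'E'
import numpy as np, cv2
from workcell import manip
from scipy.spatial.transform import Rotation as Rn
def ray(c,px):
    K,R,t=map(np.array,(c["camera_matrix"],c["R"],c["t"]))
    d=R.T@np.linalg.solve(K,[px[0],px[1],1.]); return -R.T@t,d
def onz(c,px,z):
    o,d=ray(c,px); return o+d*(z-o[2])/d[2]
def tri(c1,p1,c2,p2):
    o,d=ray(c1,p1);q,e=ray(c2,p2)
    s=np.linalg.lstsq(np.c_[d,-e],q-o,rcond=None)[0]
    a,b=o+s[0]*d,q+s[1]*e
    return (a+b)/2,np.linalg.norm(a-b)
E
python3 - <<'E'
from h import *
np.set_printoptions(precision=3,suppress=True)
C={n:manip.read_camera(n) for n in("top","side")}
for n,c in C.items():
    cv2.imwrite(f"pics/{n}0.png",c["image"][:,:,::-1]); print(n,-np.array(c["R"]).T@c["t"],c["camera_matrix"])
    for th in "vee_block steel_block grooved_block rubber_block fire_block rod_tray sheet_tray ring_tray".split():
        for r in manip.trace(th,n)[:3]:
            m=r["pixels"].astype(np.uint8); p=cv2.minAreaRect(cv2.findNonZero(m))
            print(n,th,round(r["conf"],2),np.array(r["at"]),m.sum(),"z0:",onz(c,r["at"],0),np.array(p[0]),np.array(p[1]),p[2])
s=manip.get_state();print(s["time"],s["position"],s["orientation"],s["finger_gap"])
E
```

```text
top [ 0.389 -0.019  1.064] [[399.92    0.    319.52 ]
 [  0.    399.92  200.843]
 [  0.      0.      1.   ]]
top vee_block 0.64 [210.5 231.5] 346 z0: [0.434 0.287 0.   ] [208.5 229.5] [17. 21.] 90.0
top vee_block 0.25 [367.4 176.2] 1400 z0: [ 0.58  -0.133  0.   ] [364.876 176.142] [30.466 46.962] 86.18592071533203
top steel_block 0.71 [349.5 230.8] 407 z0: [ 0.434 -0.083  0.   ] [348. 231.] [20. 20.] 90.0
top grooved_block 0.88 [312.9 246.5] 360 z0: [0.393 0.014 0.   ] [312.9 247.2] [18.783 20.125] 26.56505012512207
top grooved_block 0.77 [230.5 199.4] 380 z0: [0.52  0.236 0.   ] [232.324 199.706] [20.858 19.16 ] 14.03624439239502
top grooved_block 0.7 [251.7 234.1] 330 z0: [0.427 0.177 0.   ] [253.943 232.698] [19.23  17.582] 15.945395469665527
top rubber_block 0.56 [297.3 213.9] 225 z0: [0.48  0.056 0.   ] [298.473 213.662] [22.194 11.344] 9.462322235107422
top fire_block 0.63 [398.2 217.6] 224 z0: [ 0.468 -0.212  0.   ] [396. 219.] [12. 18.] 90.0
top rod_tray 0.66 [435.6 173.7] 1404 z0: [ 0.586 -0.316  0.   ] [432.422 174.761] [47.622 30.507] 5.856013774871826
top sheet_tray 0.94 
[... 919 characters left out ...]
9 [315.2 195.4] 193 z0: [0.474 0.06  0.   ] [316.05 194.85] [11.384 18.025] 18.43494987487793
side fire_block 0.91 [305.9 266.6] 424 z0: [ 0.464 -0.199  0.   ] [305. 264.] [24. 18.] 90.0
side rod_tray 0.67 [363.  304.4] 1963 z0: [ 0.584 -0.3    0.   ] [361.356 305.581] [41.169 50.487] 7.594644546508789
side rod_tray 0.26 [362.7 196.7] 1020 z0: [0.596 0.061 0.   ] [361.259 197.397] [40.296 30.64 ] 68.19859313964844
side sheet_tray 0.86 [360.4 244.9] 1338 z0: [ 0.584 -0.123  0.   ] [358.5 244. ] [38. 37.] 90.0
side ring_tray 0.79 [362.  196.9] 982 z0: [0.594 0.06  0.   ] [361.069 197.172] [39.739 29.711] 68.19859313964844
0.9 [ 0.191 -0.621  0.239] [0.    0.989 0.148 0.   ] 0.08541481703138011
```

```bash
python3 - <<'E'
import cv2
a=cv2.imread("pics/top0.png")[140:270,185:465]; b=cv2.imread("pics/side0.png")[120:340,240:440]
cv2.imwrite("pics/t1.png",cv2.resize(a,None,fx=2.85,fy=2.85,interpolation=cv2.INTER_CUBIC)); cv2.imwrite("pics/s1.png",cv2.resize(b,None,fx=2.7,fy=2.7,interpolation=cv2.INTER_CUBIC))
E
```

```text
(no output)
```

View pics/t1.png

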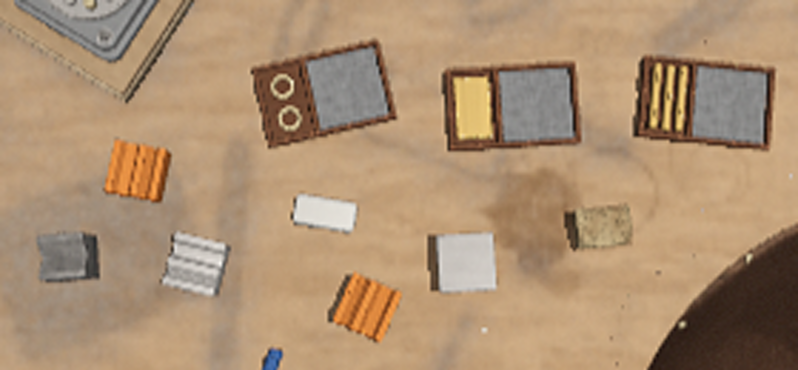

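View pics/s1.png

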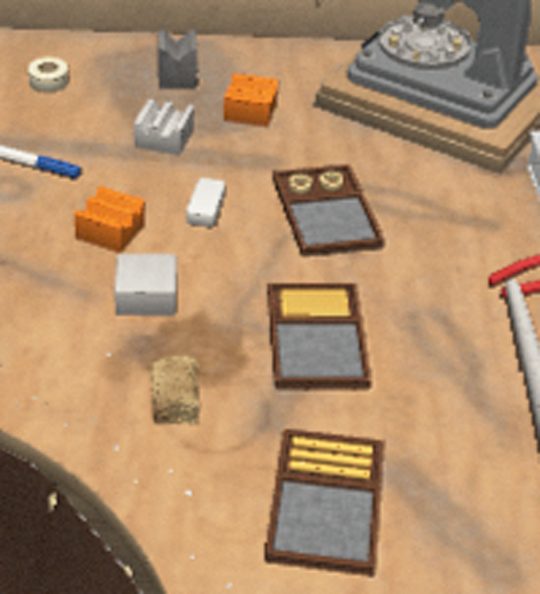

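Top view crop (×2.85, offset 185,140): the light grooved block is at crop (198,264), the vee at (66,256) and the steel block at (465,262). The ring, sheet and rod trays run left to right, with nests at (350,88), (538,104) and (733,105). Two orange look-alikes are at (138,170) and (365,306). The side view agrees. The grooves and the V run roughly along world y, so I will grasp across x.

Next I fit poses from the masks of both views.

```bash
cat >> h.py <<'E'
from scipy.optimize import minimize
def prj(c,X):
    p=(np.array(c["R"])@X.T).T+c["t"]; p=p@np.array(c["camera_matrix"]).T; return p[:,:2]/p[:,2:]
def corners(p,box):
    x,y,yaw,z=p; (x0,x1),(y0,y1),h=box
    P=np.array([[a,b,k] for k in(0,h) for a in(x0,x1) for b in(y0,y1)])
    return Rn.from_euler("z",yaw).apply(P)+[x,y,z]
def soft(c,p,box):
    u=prj(c,corners(p,box)); S=16
    m=np.zeros((400,640),np.uint8); lo=np.floor(u.min(0)).astype(int)-3; n=np.ceil(u.max(0)).astype(int)+4-lo
    big=np.zeros((n[1]*S,n[0]*S),np.uint8)
    cv2.fillConvexPoly(big,cv2.convexHull(np.round(((u-lo+.5)*S)*16).astype(np.int32)),255,shift=4)
    f=np.zeros((400,640)); f[lo[1]:lo[1]+n[1],lo[0]:lo[0]+n[0]]=cv2.resize(big,(n[0],n[1]),interpolation=cv2.INTER_AREA)/255; return f
def fit(cs,ms,box,p0):
    def cost(p):
        return sum(1-np.minimum(f,m).sum()/np.maximum(f,m).sum() for f,m in((soft(c,p,box),m) for c,m in zip(cs,ms)))
    sx=np.array(p0)+np.vstack([np.zeros(4),np.diag([.006,.006,.1,.006])])
    r=minimize(cost,p0,method="Nelder-Mead",options=dict(initial_simplex=sx,xatol=1e-4,fatol=1e-4)); return r.x,r.fun
sq=lambda a,b,h:((-a/2,a/2),(-b/2,b/2),h)
tr=((-.039,.039),(-.039,.084),.011)
BOX=dict(vee_block=sq(.04,.042,.05),steel_block=sq(.052,.052,.028),grooved_block=sq(.048,.048,.03),rubber_block=sq(.028,.058,.018),fire_block=sq(.037,.051,.026),rod_tray=tr,sheet_tray=tr,ring_tray=tr)
E
python3 - <<'E'
from h import *
np.set_printoptions(precision=4,suppress=True)
C={n:manip.read_camera(n) for n in("top","side")}
near=dict(vee_block=(.43,.30,0),steel_block=(.43,-.08,0),grooved_block=(.42,.175,-.25),rod_tray=(.58,-.33,0),sheet_tray=(.575,-.15,0),ring_tray=(.595,.03,.2))
for th,g in near.items():
    ms=[];ats=[]
    for n,c in C.items():
        ctr=corners((*g,0),BOX[th]).mean(0)
        r=min(manip.trace(th,n),key=lambda r:np.linalg.norm(r["at"]-prj(c,ctr[None])[0])); ms.append(r["pixels"].astype(float)); ats.append(r)
    cs=list(C.values())
    p,f=fit(cs,ms,BOX[th],(*g,0)); q,f2=fit(cs[:1],ms[:1],BOX[th],(*p,)); 
    print(th,p,"cost",round(f,3),[round(a["conf"],2) for a in ats])
    # felt / bright top face colour segmentation, triangulated
    cen=[]
    for c,m in zip(cs,ms):
        hsv=cv2.cvtColor(c["image"],cv2.COLOR_RGB2HSV)
        k=cv2.dilate(m.astype(np.uint8),np.ones((3,3)))>0
        g2=k&(hsv[...,1]<45)&(hsv[...,2]>(90 if "tray" in th else 0))
        nlab,l,st,ce=cv2.connectedComponentsWithStats(g2.astype(np.uint8)); i=1+st[1:,4].argmax(); cen.append(ce[i]); 
        if "tray" in th: print("  felt",ce[i],st[i,4],onz(c,ce[i],.006))
    if "tray" in th: print("  tri",*tri(cs[0],cen[0],cs[1],cen[1]))
E
```

```text
vee_block [0.4375 0.284  0.1098 0.0008] cost 0.308 [0.79, 0.61]
steel_block [ 0.4304 -0.0783  0.0544  0.0009] cost 0.175 [0.69, 0.59]
grooved_block [ 0.4309  0.1697 -0.228  -0.0018] cost 0.217 [0.88, 0.92]
rod_tray [ 0.5769 -0.327  -0.1222  0.0006] cost 0.096 [0.79, 0.92]
  felt [440.6072 176.3355] 611 [ 0.5775 -0.3274  0.006 ]
  felt [359.7303 312.7417] 875 [ 0.5762 -0.3271  0.006 ]
  tri [ 0.5768 -0.3273  0.0064] 0.001265545388468361
sheet_tray [ 0.5788 -0.1458  0.0473 -0.0018] cost 0.1 [0.65, 0.8]
  felt [372.7252 176.3775] 604 [ 0.5788 -0.1465  0.006 ]
  felt [357.7343 249.5804] 591 [ 0.5771 -0.1458  0.006 ]
  tri [ 0.5778 -0.1465  0.0068] 0.0016188040648982033
ring_tray [0.5953 0.0306 0.2227 0.0001] cost 0.088 [0.98, 0.85]
  felt [306.4324 170.5574] 592 [0.5961 0.031  0.006 ]
  felt [362.7228 201.4604] 404 [0.5944 0.0332 0.006 ]
  tri [0.5949 0.0309 0.008 ] 0.001519889034201186
```

```bash
cat >> h.py <<'E'
def go(x,y,z,yaw):
    s=manip.get_state(); w=np.array(s["orientation"]); R=Rn.from_quat(w[[1,2,3,0]])
    X=R.as_matrix()[:,0]; d=R.inv().apply(np.array([x,y,z])-s["position"])*100
    t=-np.degrees(yaw+np.pi/2-np.arctan2(X[1],X[0])); t=(t+90)%180-90
    print("shift cm",d.round(2),"turn",round(t,1),"t",round(s["time"],2),"pos",np.round(s["position"],4),"F",np.round(s["force"],1),"gap",round(s["finger_gap"],4),"q7",round(s["q"][6],2))
E
python3 -c "
from h import *
go(.4304,-.0783,.12,.05)"
```

```text
shift cm [ 38.84 -44.89  11.93] turn -75.8 t 1.6 pos [ 0.1908 -0.6214  0.2393] F [-0.5 -0.2 -0.6] gap 0.0852 q7 -0.02
```

Emit:
apply_moves([
  [[4,-4.5,0],-8,0],
  [[8,-9,0],-16,0],
  [[12,-13.5,0],-24,0],
  [[16,-18,0],-32,0],
  [[20,-22.5,0],-40,0],
  [[24,-27,0],-48,0],
  [[28,-31.5,0],-56,0],
  [[32,-36,0],-64,0],
  [[36,-40.5,2],-72,0],
  [[38.8,-44.9,5],-75.8,0],
  [[38.8,-44.9,9],-75.8,0],
  [[38.8,-44.9,11.9],-75.8,0],
  [[38.8,-44.9,11.9],-75.8,0],
  [[38.8,-44.9,11.9],-75.8,0],
], force=70)

```text
time: 3.35
position: [0.4307, -0.0785, 0.1212]
orientation: [0.001, 0.689, 0.724, 0.0]
force: [-0.4, 0.4, -0.0]
finger_gap: 0.0856
finger_force: 0.0
```

```bash
python3 -c "
from h import *
go(.4304,-.0783,.016,.05)"
```

```text
shift cm [ 0.02 -0.04 10.52] turn -0.0 t 3.35 pos [ 0.4307 -0.0785  0.1212] F [-0.4  0.4 -0. ] gap 0.0856 q7 -0.2
```

Emit:
apply_moves([
  [[0,0,4],0,0],
  [[0,0,8],0,0],
  [[0,0,10.5],0,0],
  [[0,0,10.5],0,0],
  [[0,0,10.5],0,0.5],
  [[0,0,10.5],0,1],
  [[0,0,10.5],0,1],
  [[0,0,10.5],0,1],
  [[0,0,10.5],0,1],
  [[0,0,10.5],0,1],
  [[0,0,10.5],0,1],
], force=70)

```text
time: 4.72
position: [0.4308, -0.0789, 0.0167]
orientation: [0.001, 0.689, 0.724, 0.0]
force: [-1.1, -0.7, 7.7]
finger_gap: 0.0505
finger_force: 73.0
```

```bash
python3 -c "
from h import *
go(.578,-.1463,.12,.047)"
```

```text
shift cm [ -7.48  14.4  -10.28] turn 0.1 t 4.72 pos [ 0.4308 -0.0789  0.0167] F [-1.1 -0.7  7.7] gap 0.0505 q7 -0.82
```

Emit:
apply_moves([
  [[0,0,-2.5],0,1],
  [[0,0,-5.5],0,1],
  [[-2,4,-7],0,1],
  [[-4,8,-7],0,1],
  [[-6,12,-7],0,1],
  [[-7.5,14.4,-7],0,1],
  [[-7.5,14.4,-7],0,1],
  [[-7.5,14.4,-7],0,1],
])

```text
time: 5.72
position: [0.576, -0.1456, 0.0851]
orientation: [-0.001, 0.689, 0.725, -0.001]
force: [-1.2, 0.4, -3.2]
finger_gap: 0.0506
finger_force: 76.1
```

```bash
python3 - <<'E'
from h import *
go(.578,-.1463,.0228,.047)
c=manip.read_camera("side"); cv2.imwrite("pics/s2.png",cv2.resize(c["image"][150:330,240:440,::-1],None,fx=3,fy=3,interpolation=cv2.INTER_CUBIC))
E
```

```text
shift cm [-0.08  0.21  6.23] turn 0.2 t 5.72 pos [ 0.576  -0.1456  0.0851] F [-1.2  0.4 -3.2] gap 0.0506 q7 -0.37
```

View pics/s2.png

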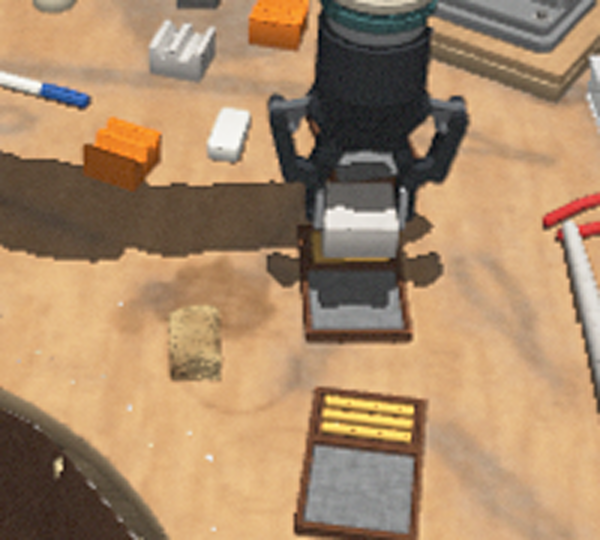

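Picture: the block is level in the jaws at crop (362,230), over the sheet tray. The fingers are clear of the walls in plan. I lower it gently.

Emit:
apply_moves([
  [[-0.1,0.2,2],0,1],
  [[-0.1,0.2,4],0,1],
  [[-0.1,0.2,5.3],0,1],
  [[-0.1,0.2,5.8],0,1],
  [[-0.1,0.2,6.1],0,1],
  [[-0.1,0.2,6.2],0,1],
  [[-0.1,0.2,6.2],0,1],
  [[-0.1,0.2,6.2],0,1],
])

```text
time: 6.78
position: [0.5798, -0.1471, 0.0237]
orientation: [0.0, 0.689, 0.725, 0.0]
force: [0.2, -0.3, -4.2]
finger_gap: 0.0498
finger_force: 76.0
```

Emit:
apply_moves([
  [[0,0,0.05],0,1],
  [[0,0,0.1],0,1],
  [[0,0,0.1],0,1],
])

```text
time: 7.15
position: [0.5797, -0.147, 0.0229]
orientation: [0.0, 0.689, 0.725, -0.0]
force: [-2.2, -0.2, 2.0]
finger_gap: 0.0502
finger_force: 76.8
```

Emit:
apply_moves([
  [[0,0,0],0,0.3],
  [[0,0,0],0,0.1],
  [[0,0,0],0,0],
  [[0,0,0],0,0],
  [[0,0,-3],0,0],
  [[0,0,-6],0,0],
  [[0,0,-10],0,0],
  [[0,0,-10],0,0],
])

```text
time: 8.15
position: [0.5818, -0.1469, 0.1253]
orientation: [0.002, 0.689, 0.724, 0.002]
force: [-0.6, -0.6, -0.2]
finger_gap: 0.0853
finger_force: 0.0
```

```bash
python3 - <<'E'
from h import *
go(.4309,.1697,.12,-.228)
E
```

```text
shift cm [ 32.37 -13.5    0.42] turn 15.9 t 8.15 pos [ 0.5818 -0.1469  0.1253] F [-0.6 -0.6 -0.2] gap 0.0853 q7 -0.33
```

Emit:
apply_moves([
  [[5,-2,0],3,0],
  [[10,-4,0],6,0],
  [[15,-6.5,0],9,0],
  [[20,-8.5,0],12,0],
  [[25,-10.5,0],15,0],
  [[30,-12.5,0],15.9,0],
  [[32.4,-13.5,0.4],15.9,0],
  [[32.4,-13.5,0.4],15.9,0],
  [[32.4,-13.5,0.4],15.9,0],
])

```text
time: 9.28
position: [0.4287, 0.1687, 0.1178]
orientation: [0.0, 0.783, 0.622, -0.001]
force: [1.1, -1.0, -0.3]
finger_gap: 0.0855
finger_force: 0.0
```

```bash
python3 - <<'E'
from h import *
np.set_printoptions(precision=4,suppress=True)
go(.4309,.1697,.0165,-.228)
C={n:manip.read_camera(n) for n in("top","side")}
ms=[]
for n,c in C.items():
    ctr=prj(c,np.array([[.578,-.1463,.02]]))[0]
    L=manip.trace("steel_block",n); print(n,[(r["at"],r["conf"]) for r in L]); ms.append(min(L,key=lambda r:np.linalg.norm(r["at"]-ctr))["pixels"].astype(float))
print(fit(list(C.values()),ms,BOX["steel_block"],(.578,-.146,.05,.006)))
cv2.imwrite("pics/t2.png",cv2.resize(C["top"]["image"][140:270,185:465,::-1],None,fx=2.85,fy=2.85,interpolation=cv2.INTER_CUBIC))
E
```

```text
shift cm [ 0.16  0.2  10.13] turn -0.0 t 9.28 pos [0.4287 0.1687 0.1178] F [ 1.1 -1.  -0.3] gap 0.0855 q7 -1.27
top [([374.3, 176.6], 0.78)]
side [([359.6, 245.0], 0.74)]
(array([ 0.5792, -0.1459,  0.0494,  0.0067]), np.float64(0.16504348728154972))
```

View pics/t2.png

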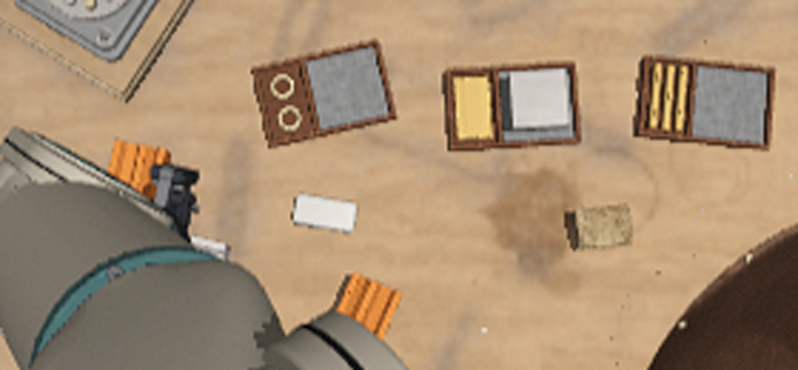

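The steel block sits inside the sheet nest (crop 538,98), z ≈ 6.7 mm. The gripper is now over the grooved block near (205,240).

Emit:
apply_moves([
  [[0.1,0.2,4],0,0],
  [[0.1,0.2,8],0,0],
  [[0.1,0.2,10.1],0,0],
  [[0.1,0.2,10.1],0,0],
  [[0.1,0.2,10.1],0,0.5],
  [[0.1,0.2,10.1],0,1],
  [[0.1,0.2,10.1],0,1],
  [[0.1,0.2,10.1],0,1],
  [[0.1,0.2,10.1],0,1],
  [[0.1,0.2,10.1],0,1],
  [[0.1,0.2,10.1],0,1],
], force=70)

```text
time: 10.85
position: [0.4313, 0.1706, 0.0187]
orientation: [0.0, 0.783, 0.622, 0.001]
force: [-1.4, -0.2, 7.5]
finger_gap: 0.0467
finger_force: 71.4
```

```bash
python3 - <<'E'
from h import *
go(.5952,.0312,.095,.222)
E
```

```text
shift cm [-9.86 19.13 -7.61] turn -25.8 t 10.85 pos [0.4313 0.1706 0.0187] F [-1.4 -0.2  7.5] gap 0.0467 q7 -1.46
```

Emit:
apply_moves([
  [[0,0,-2.5],0,1],
  [[0,0,-6],0,1],
  [[-2,4,-7.6],-5,1],
  [[-4,8,-7.6],-10,1],
  [[-6,12,-7.6],-16,1],
  [[-8,16,-7.6],-22,1],
  [[-9.9,19.1,-7.6],-25.8,1],
  [[-9.9,19.1,-7.6],-25.8,1],
  [[-9.9,19.1,-7.6],-25.8,1],
])

```text
time: 11.98
position: [0.5933, 0.0308, 0.093]
orientation: [-0.001, 0.624, 0.781, -0.0]
force: [-0.3, 0.6, -5.7]
finger_gap: 0.0462
finger_force: 75.7
```

```bash
python3 - <<'E'
from h import *
go(.5952,.0312,.0247,.222)
c=manip.read_camera("side"); cv2.imwrite("pics/s3.png",cv2.resize(c["image"][100:300,240:440,::-1],None,fx=3,fy=3,interpolation=cv2.INTER_CUBIC))
E
```

```text
shift cm [-0.    0.21  6.83] turn -0.0 t 11.97 pos [0.5933 0.0308 0.093 ] F [-0.3  0.6 -5.7] gap 0.0462 q7 -0.53
```

View pics/s3.png

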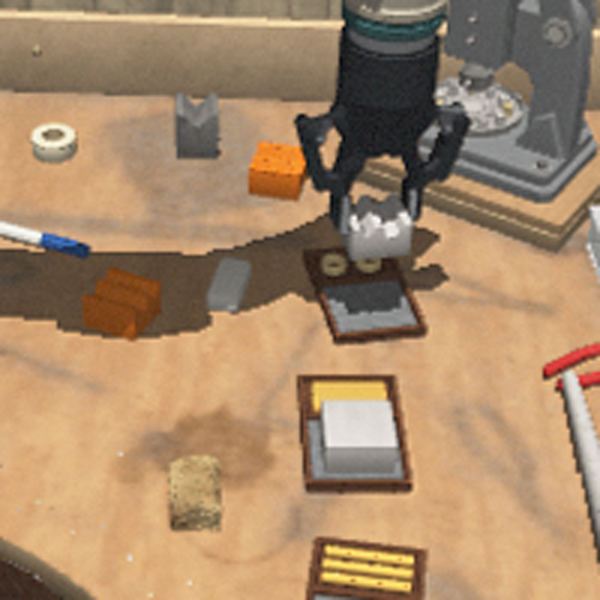

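The grooved block is held level at crop (380,230), over the ring tray. The steel block shows flat in its nest at (358,435).

Emit:
apply_moves([
  [[0,0.2,2],0,1],
  [[0,0.2,4],0,1],
  [[0,0.2,5.6],0,1],
  [[0,0.2,6.2],0,1],
  [[0,0.2,6.6],0,1],
  [[0,0.2,6.7],0,1],
  [[0,0.2,6.7],0,1],
])

```text
time: 12.9
position: [0.5968, 0.0314, 0.0268]
orientation: [0.0, 0.624, 0.781, 0.0]
force: [0.2, 0.1, -5.1]
finger_gap: 0.0465
finger_force: 75.6
```

Emit:
apply_moves([
  [[0,0,0.1],0,1],
  [[0,0,0.15],0,1],
  [[0,0,0.2],0,1],
  [[0,0,0.2],0,1],
])

```text
time: 13.4
position: [0.5965, 0.0313, 0.0248]
orientation: [0.0, 0.624, 0.781, -0.0]
force: [-0.9, -0.8, -0.1]
finger_gap: 0.0462
finger_force: 76.3
```

Emit:
apply_moves([
  [[0,0,0.02],0,1],
  [[0,0,0],0,0.35],
  [[0,0,0],0,0.1],
  [[0,0,0],0,0],
  [[0,0,0],0,0],
  [[0,0,-3],0,0],
  [[0,0,-6],0,0],
  [[0,0,-11],0,0],
  [[0,0,-11],0,0],
])

```text
time: 14.52
position: [0.599, 0.0324, 0.1381]
orientation: [0.002, 0.624, 0.781, 0.003]
force: [-0.7, -0.5, -0.1]
finger_gap: 0.0855
finger_force: 0.0
```

```bash
python3 - <<'E'
from h import *
go(.4375,.284,.14,.06)
E
```

```text
shift cm [ 28.1  -10.2   -0.27] turn 9.3 t 14.53 pos [0.599  0.0324 0.1381] F [-0.7 -0.5 -0.1] gap 0.0855 q7 -0.48
```

```bash
python3 - <<'E'
from h import *
np.set_printoptions(precision=4,suppress=True)
C={n:manip.read_camera(n) for n in("top","side")}
for th,g in dict(vee_block=(.4375,.284,.05,0),grooved_block=(.596,.031,.22,.006)).items():
    ms=[]
    for n,c in C.items():
        ctr=prj(c,np.array([[g[0],g[1],.02]]))[0]
        L=manip.trace(th,n); L and ms.append(min(L,key=lambda r:np.linalg.norm(r["at"]-ctr))["pixels"].astype(float))
    print(th,[(m.sum()) for m in ms],fit(list(C.values()),ms,BOX[th],g))
c=C["top"];a=cv2.resize(c["image"][210:250,185:235,::-1],None,fx=8,fy=8,interpolation=cv2.INTER_CUBIC)
c=C["side"];b=cv2.resize(c["image"][120:160,285:335,::-1],None,fx=8,fy=8,interpolation=cv2.INTER_CUBIC)
cv2.imwrite("pics/v.png",np.hstack([a,b]))
E
```

```text
vee_block [np.float64(335.0), np.float64(288.0)] (array([0.4368, 0.2844, 0.0416, 0.0005]), np.float64(0.2207976275607103))
grooved_block [np.float64(11.0), np.float64(433.0)] (array([0.5963, 0.0321, 0.1653, 0.0024]), np.float64(1.0556693222373879))
```

View pics/v.png

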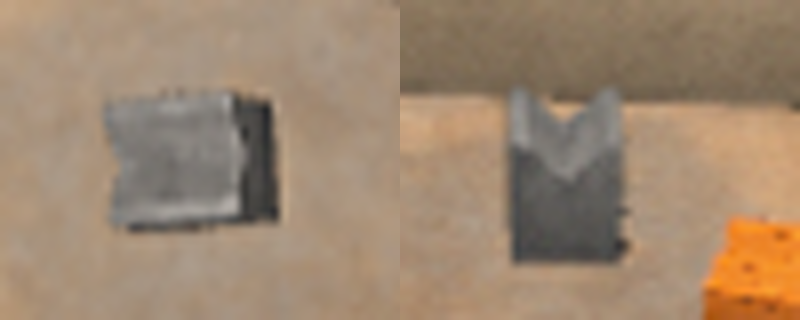

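The vee is upright at top crop (190,160) with yaw ≈ 0.05. Its V opens along y, confirming a grasp across x.

Emit:
apply_moves([
  [[3,-4,0],2,0],
  [[7,-8,0],4,0],
  [[12,-10.2,0],6,0],
  [[17,-10.2,0],8,0],
  [[22,-10.2,0],9.5,0],
  [[26.5,-10.2,0],9.5,0],
  [[28.1,-10.2,0],9.5,0],
  [[28.1,-10.2,0],9.5,0],
  [[28.1,-10.2,0],9.5,0],
])

```text
time: 15.95
position: [0.4353, 0.2806, 0.1337]
orientation: [0.001, 0.687, 0.726, -0.001]
force: [0.2, 0.9, 0.4]
finger_gap: 0.0851
finger_force: 0.0
```

```bash
python3 - <<'E'
from h import *
go(.437,.2844,.020,.05)
E
```

```text
shift cm [ 0.4   0.2  11.37] turn 0.3 t 15.95 pos [0.4353 0.2806 0.1337] F [0.2 0.9 0.4] gap 0.0851 q7 -1.2
```

Emit:
apply_moves([
  [[0.3,0.2,4],0,0],
  [[0.3,0.2,8],0,0],
  [[0.3,0.2,11.3],0,0],
  [[0.3,0.2,11.3],0,0],
  [[0.3,0.2,11.3],0,0.5],
  [[0.3,0.2,11.3],0,1],
  [[0.3,0.2,11.3],0,1],
  [[0.3,0.2,11.3],0,1],
  [[0.3,0.2,11.3],0,1],
  [[0.3,0.2,11.3],0,1],
  [[0.3,0.2,11.3],0,1],
], force=70)

```text
time: 17.32
position: [0.4375, 0.2864, 0.0227]
orientation: [0.0, 0.687, 0.727, 0.001]
force: [0.0, -0.7, 6.0]
finger_gap: 0.0389
finger_force: 69.9
```

```bash
python3 - <<'E'
from h import *
go(.577,-.3272,.135,-.122)
E
```

```text
shift cm [-62.04  10.48 -11.25] turn 10.2 t 17.32 pos [0.4375 0.2864 0.0227] F [ 0.  -0.7  6. ] gap 0.0389 q7 -1.37
```

Emit:
apply_moves([
  [[0,0,-3],0,1],
  [[0,0,-7],0,1],
  [[0,0,-11.2],0,1],
  [[-4,0.5,-11.2],0,1],
  [[-9,1.5,-11.2],1,1],
  [[-14,2.4,-11.2],2,1],
  [[-19,3.2,-11.2],3,1],
  [[-24,4,-11.2],4,1],
  [[-29,4.9,-11.2],5,1],
  [[-34,5.7,-11.2],6,1],
  [[-39,6.6,-11.2],7,1],
  [[-44,7.4,-11.2],8,1],
  [[-49,8.3,-11.2],9,1],
  [[-54,9.1,-11.2],10,1],
  [[-59,10,-11.2],10.2,1],
  [[-62,10.5,-11.2],10.2,1],
  [[-62,10.5,-11.2],10.2,1],
  [[-62,10.5,-11.2],10.2,1],
])

```text
time: 19.58
position: [0.5762, -0.3258, 0.1331]
orientation: [-0.001, 0.748, 0.663, 0.0]
force: [0.7, 0.5, -3.4]
finger_gap: 0.0387
finger_force: 72.3
```

```bash
python3 - <<'E'
from h import *
go(.577,-.3272,.0287,-.122)
c=manip.read_camera("side"); cv2.imwrite("pics/s4.png",cv2.resize(c["image"][150:350,240:440,::-1],None,fx=3,fy=3,interpolation=cv2.INTER_CUBIC))
E
```

```text
shift cm [-0.14  0.11 10.44] turn 0.1 t 19.57 pos [ 0.5762 -0.3258  0.1331] F [ 0.7  0.5 -3.4] gap 0.0387 q7 -0.16
```

View pics/s4.png

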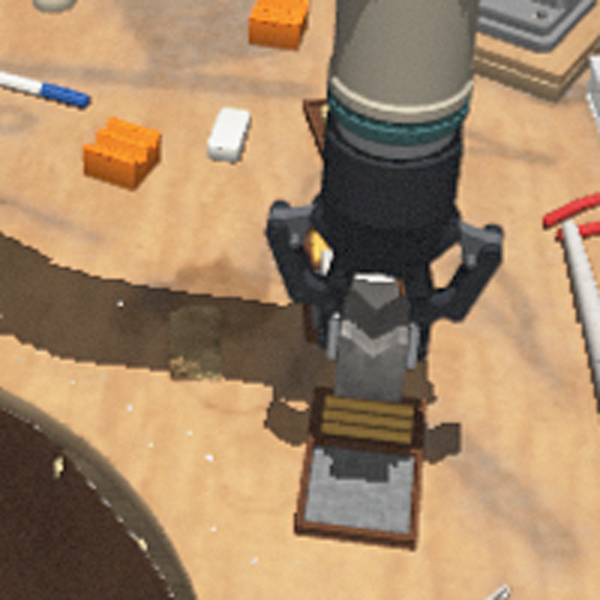

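The vee block is held upright at crop (372,345), above the rod tray. I lower it.

Emit:
apply_moves([
  [[-0.1,0.1,2],0,1],
  [[-0.1,0.1,4],0,1],
  [[-0.1,0.1,6],0,1],
  [[-0.1,0.1,8],0,1],
  [[-0.1,0.1,9.3],0,1],
  [[-0.1,0.1,9.9],0,1],
  [[-0.1,0.1,10.2],0,1],
  [[-0.1,0.1,10.3],0,1],
  [[-0.1,0.1,10.3],0,1],
])

```text
time: 20.75
position: [0.578, -0.3283, 0.0309]
orientation: [0.0, 0.749, 0.663, 0.0]
force: [-0.2, 0.1, -4.0]
finger_gap: 0.0387
finger_force: 72.4
```

Emit:
apply_moves([
  [[0,0,0.1],0,1],
  [[0,0,0.15],0,1],
  [[0,0,0.2],0,1],
  [[0,0,0.22],0,1],
  [[0,0,0.22],0,1],
])

```text
time: 21.38
position: [0.5777, -0.3283, 0.0288]
orientation: [0.0, 0.749, 0.663, -0.0]
force: [-2.6, 0.6, 4.7]
finger_gap: 0.0387
finger_force: 73.0
```

Contact is made, so I release and retreat.

Emit:
apply_moves([
  [[0,0,0],0,0.45],
  [[0,0,0],0,0.2],
  [[0,0,0],0,0],
  [[0,0,0],0,0],
  [[0,0,0],0,0],
  [[0,0,-3],0,0],
  [[0,0,-6],0,0],
  [[0,0,-12],0,0],
  [[-6,-6,-14],0,0],
  [[-12,-12,-16],0,0],
  [[-16,-18,-16],0,0],
  [[-16,-18,-16],0,0],
])

```text
time: 22.88
position: [0.3775, -0.4666, 0.1885]
orientation: [0.0, 0.749, 0.663, -0.0]
force: [0.0, -1.1, -0.4]
finger_gap: 0.0854
finger_force: 0.0
```

```bash
python3 - <<'E'
from h import *
np.set_printoptions(precision=4,suppress=True)
C={n:manip.read_camera(n) for n in("top","side")}
for th,g in dict(vee_block=(.577,-.327,-.12,.006),steel_block=(.579,-.146,.05,.006),grooved_block=(.596,.031,.22,.006),rubber_block=(.475,.05,-.15,0),fire_block=(.462,-.2,.1,0)).items():
    ms=[]
    for n,c in C.items():
        ctr=prj(c,np.array([[g[0],g[1],.02]]))[0]
        L=manip.trace(th,n); ms.append(min(L,key=lambda r:np.linalg.norm(r["at"]-ctr))["pixels"].astype(float) if L else None)
    ok=[i for i in(0,1) if ms[i] is not None]; cs=list(C.values())
    print(th,ok,fit([cs[i] for i in ok],[ms[i] for i in ok],BOX[th],g))
a=cv2.resize(C["top"]["image"][140:270,205:465,::-1],None,fx=2,fy=2,interpolation=cv2.INTER_CUBIC)
b=cv2.resize(C["side"]["image"][150:345,240:440,::-1],None,fx=1.35,fy=1.3333,interpolation=cv2.INTER_CUBIC)
cv2.imwrite("pics/end.png",np.hstack([a,b]))
E
```

```text
vee_block [0, 1] (array([ 0.5782, -0.3277, -0.1284,  0.0037]), np.float64(0.2113861584009874))
steel_block [0, 1] (array([ 0.5793, -0.1459,  0.0524,  0.0068]), np.float64(0.15518347810580257))
grooved_block [0, 1] (array([0.5978, 0.0308, 0.2341, 0.0042]), np.float64(0.1846044490988047))
rubber_block [0, 1] (array([ 0.4787,  0.0506, -0.1207,  0.0025]), np.float64(0.37643220663795496))
fire_block [0, 1] (array([ 0.4629, -0.204 ,  0.065 , -0.0012]), np.float64(0.2644857418269835))
```

View pics/end.png

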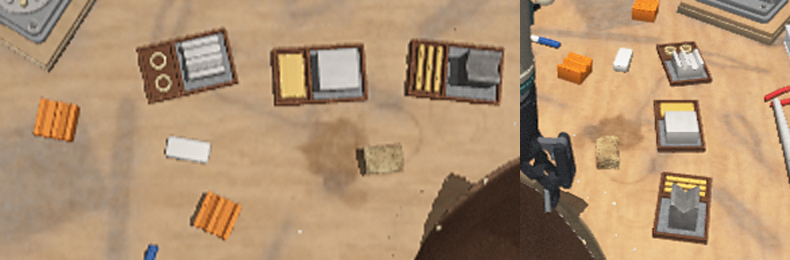

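All three blocks sit flat in their own nests: grooved at (203,58), steel at (338,70), vee at (477,68). The white block (188,150) and the fire brick (382,158) have not moved. I hand in the job.

```bash
python3 -c "
from workcell import manip
print(manip.sign_off())"
```

```text
the job is handed in; nothing more can be done
None
```

The job is handed in: the last camera check showed the vee, steel and grooved blocks flat and upright within about 3 mm of centre in the rod, sheet and ring trays, with the polishing block and fire brick not visibly moved, at about 23 s on the robot's clock; sign-off returned no verdict.

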